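Clip a chair stretcher into the cradle and hold a borescope in its mortise

TASK

Press the dark turned chair stretcher, mortise upright, straight down past the two sprung orange jaws of the bench cradle until it sits home in both forks with the jaws closed over it, and let go of it. Then take the borescope out of its stand by the blue barrel and lower its thin shaft into the stretcher's mortise without ever touching the wood. Finish while still holding it there, still and upright in the centre of the bore with its black lens band halfway down the mortise, and leave everything else on the table where it is.

Things in the scene. Friction and masses are not known exactly. Their poses are not given: they have to be found in the camera images.
- stretcher: Dark turned chair stretcher, 284 mm long, 0.2 kg. Origin at its middle; x along it, z along the mortise. Square block in the middle, 56 (x) x 44 x 44 mm; beyond it round, 28 mm diameter out to 112 mm from the middle (small beads at 33, 38, 98 mm), then 18 mm tenons. Starts lying on its block, mortise upright, origin 22 mm above the table. Either way round fits the cradle.
- mortise (a point): Mouth of the stretcher's mortise: centre of its upper rim, 22 mm above the stretcher's origin. The mortise is a plain round bore, 22 mm diameter, right through the 44 mm block along z, open below.
- cradle: Spindle cradle, fixed. Origin: centre of its underside, z up. Plywood base 200 (x) x 85 (y) x 12 mm. Two steel forks 14 mm thick at x = -70 and +70 mm, open upwards, carry a 28 mm bar along x on rubber V seats. On the +y side of each a tall prong, inner face 16.5 mm from the bar's axis, top flared outwards, 103 mm high; on the -y side a sprung jaw.
- cradle_seat (a point): Where the stretcher's origin lies when home: on the seated bar's axis midway between the forks, 72 mm above the table. x along the bar, z up. Between the forks nothing but the base (12 mm high) is below it. Clipped in, the bar may lie 1 or 2 mm off.
- jaw_a (a joint): Sprung orange jaw of the fork at cradle x = -70 mm. 0 rad = closed, opens to the cradle's -y, up to 0.6. Up to 114 mm high; its nose reaches over the mouth to 5 mm short of the bar's axis, 14 mm above it. The steep upper face lets a bar pushed straight down cam it open about 0.15 rad; then it springs back over the bar, within 0.05 of closed.
- jaw_b (a joint): The same jaw on the fork at cradle x = +70 mm. The two jaws together resist the push with 5 to 15 N, up and towards the cradle's +y.
- borescope: Rigid borescope, 0.25 kg, upright in its stand. Origin: underside of its flange, on its axis; z up to the eyepiece. Flange 36 mm across (z 0 to 5 mm), blue grip barrel 30 across (z 5 to 52), neck 23 (to 62), rubber eyecup 27 (to 72). A light-guide stub 6.4 mm thick reaches out to x = 27 mm at z = 8.5 mm. Below: steel shaft 8 mm diameter, 110 mm long.
- lens (a point): Middle of the black 10 mm lens band on the borescope's shaft, on its axis, 80 mm below the flange's underside and 30 mm above the tip.
- tip (a point): Lower end of the borescope's shaft, on its axis, 110 mm below the flange's underside.
- stand: Grey bench stand of the borescope, fixed. Origin: centre of its underside. Base 120 (x) x 90 (y) x 10 mm, two side plates, top plate 98 x 64 mm with its upper face 130 mm above the table and a 14 mm hole in its centre. The borescope's flange rests on the top plate, its shaft hangs through the hole.
- glue: Bystander, to be left alone: yellow glue bottle with orange cap, 60 mm across, 160 mm tall, standing; origin at the centre of its underside.
- spray: Bystander, to be left alone: green and white spray can, 65 mm across, 190 mm tall, standing; origin at the centre of its underside.
- wax: Bystander, to be left alone: low amber wax jar with brass lid, 84 mm across, 45 mm tall; origin at the centre of its underside.
- tape: Bystander, to be left alone: roll of yellow tape lying flat, 90 mm across, 25 mm tall; origin at the centre of its underside.
- sander: Bystander, to be left alone: cork sanding block 65 x 110 x 32 mm; origin at the centre of its underside.
- brush: Bystander, to be left alone: paint brush lying flat, handle towards its own -x; origin on its underside near the middle.
- hammer: Bystander, to be left alone: hammer lying flat, handle towards its own -x; origin on its underside near the middle.
There are look-alikes about, which are no part of the job. There is more than one size of the borescope; the job needs the smaller.

How it is judged:
By the outcome, as a careful person would: the job done as asked, in the order asked, and still so for the second after the job is handed in, while the arm keeps its last pose, push and grip.
It also fails if it takes over 66 s, if anything falls off the work surface, if the arm or the gripper's body presses on something with over 40 N, if the wrist force passes 120 N, or if a joint passes its speed limit or range.

ROBOT

A 6-joint arm with a two-finger parallel gripper is mounted at the origin on the work surface. World frame = base frame: x ahead of the robot, y to its left, z up, the work surface at z = 0. Lengths are in mm, angles in rad, forces in N, time in s.
With the tool pointing down it reaches from about 350 to 975 mm from the base axis. Payload 7.1 kg.
Tool frame: the origin (TCP) lies midway between the tips of the shut fingers; the grasp point (between the pads) lies 19 mm behind it (ctrl.grip_depth is the distance from the TCP to the grasp point, in mm); z points along the fingers, y is the line along which they close (so a half turn about z gives the same grasp; the last joint's range is limited). The gripper opens to 88 mm and grips with 3 to 60 N. Pads are 20 mm wide; open, the fingers measure 115 mm over their backs; the gripper's body (75 mm by 178 mm) begins 61 mm behind the grasp point.
Start: joints at [-1.361, 0.423, 1.63, -0, 1.089, -0.019], TCP at [141.775, -608.691, 201.775] pointing down, gripper open.
Joint ranges: [-3, 3], [-0.9, 2.11], [0.09, 2.58], [-1.31, 4.45], [0.11, 2.69], [-2.54, 2.54]. Speed limits (rad/s): [2.39, 2.39, 3.01, 3.14, 3.14, 3.14].

INTERFACE

Orientations are given as a rotation vector (axis times angle).
In Python, from workcell import ctrl, cams gives the robot as it stands.
- The arm moves only by the tool move_arm, never from a script. Its argument "steps" is a list of rows, each a list of 3 entries, a list of its own where there are three numbers: the shift along the tool's x, y, z in units of 25 mm (1.0 is 25 mm), then the turn about the tool's z in units of 5 degrees (1.0 is 5 degrees), then the closure, from 0 (fully open) to 1 (shut). A call has 1 to 20 rows; each row shifts and turns the commanded pose from where the row before left it, along the tool's axes as they then stand; what a row does not reach is not made up. A row lasts 1/12 s, in which the tool goes at most 41.7 mm and 7.16 degrees, less where a joint would pass 70% of its speed; a pose out of reach is approached as far as the arm can. A call is refused whole if a number of a shift passes 1 or a number of a turn 1, either way. A call with a gripper value outside its range is refused whole. The fingers move at their own pace and stop on an object; the grip force is fixed at half the most. Time passes only in rows, so rows that do not move let the fingers close. It gives the time, the measured TCP pose, the force, the opening and the grip force at its end, in the units of the state.
- ctrl.get_obs(): the state, without advancing time (a new reading comes with each control period).
- cams.get_image(name): name is "side" or "top" or "wrist"; returns a dict with "image" (420x560x3 uint8, red, green, blue), "camera_matrix" (3x3 intrinsics, pixels), "xyz" and "rotation" of the camera in the world; the wrist camera has in their place "mount" (4x4, takes a point from camera to tool coordinates, whose origin is the TCP and whose axes are the flange's). Camera axes: x right, y down, z forward; pixel columns grow to the right and rows downward; lengths in mm; the calibration is good to about 2 mm. A picture is of the moment at which its call begins: read the wrist's pose just before it. There is no depth.
- ctrl.close_job(): hands the job in; it is judged then, once.
Trained networks look in the newest picture that a camera, given by its name, has taken for a name from the list of things; names that differ only in an ending like _2 or _b are one class to them, and where a whole thing is asked for, a point or a joint stands for the part that bears it (a point fixed in the world has none). Each returns a list of dicts, best first, with "p" (0 to 1); they miss things now and then, are a little off and sometimes report something else, mostly with a low value. They report only what shows in the picture. A call takes as long as a camera call. They do not tell look-alikes from the thing itself.
- cams.boxes_of(camera, thing): "rect" ([centre column, centre row, width, height] in pixels, round what is visible of it).
- cams.cut_out(camera, thing): "pixels" (420x560 bool, what is visible of it) and "rect" ([centre column, centre row, width, height] in pixels, round what is visible of it).
The state is a dict: "t": time; "qpos": joint angles; "qvel": joint speeds; "joint_torque": joint torques, N m; "ee_pos": TCP position; "orientation": TCP orientation; "ft_force": force on the tool from outside, world axes, zero at the start; "moment": the same for the moment, N m; "width": finger opening in mm; "grasp_force": force on a finger pad.
Only numpy, scipy, OpenCV 4.12 (cv2) and the standard library are available. Lean on these libraries where they do the work, as an engineer would, in place of code of your own. Each camera call takes 0.05 s, during which the arm holds its last target. There are 200 camera calls.

## Working session

There is one attempt and no reset: what is moved stays moved. The work goes in short steps, Python scripts to look and compute and a tool call to move; the robot and the scene stay as the last step left them, time stands still between calls to the robot, and variables do not carry over. Pictures are saved under pics/ and viewed, at most 10 in all, crops included, and the job is handed in when it is done.

Besides the shell and the picture viewer there is one more tool, called as name(argument=value, ...), one argument or row to a line, values as JSON. move_arm: Moves the arm, as the interface text tells. Its arguments: {"type":"object","properties":{"steps":{"type":"array"}},"required":["steps"]}

```bash
ls; mkdir -p pics; python3 - <<'E'
from workcell import ctrl,cams
import cv2,numpy as np
np.set_printoptions(precision=4,suppress=True)
for n in("top","side"):
    d=cams.get_image(n); cv2.imwrite(f"pics/{n}0.png",d["image"][:,:,::-1]); np.savez(f"{n}0.npz",**{k:v for k,v in d.items()})
    print(n,d["camera_matrix"].tolist(),d["xyz"],d["rotation"].tolist() if hasattr(d["rotation"],'tolist') else d["rotation"])
    for t in("stretcher","cradle","borescope","stand","glue","spray","wax","tape","sander","brush","hammer"):
        print(t,[(round(b["p"],2),np.round(b["rect"]).astype(int).tolist()) for b in cams.boxes_of(n,t)[:4]])
print(ctrl.get_obs())
E
```

```text
pics
top [[545.5433137065999, 0.0, 287.13909411910333], [0.0, 545.5433137065999, 215.7277383760473], [0.0, 0.0, 1.0]] [  99.6032   46.3428 1997.2845] [-2.0579373466609536, 2.163250343810037, -0.22317181776904454]
stretcher [(0.86, [367, 225, 33, 67])]
cradle [(0.96, [303, 203, 54, 38])]
borescope [(0.65, [220, 298, 70, 17]), (0.61, [203, 225, 10, 13])]
stand [(0.83, [210, 231, 34, 40])]
glue [(0.83, [351, 151, 14, 21]), (0.69, [368, 224, 39, 69])]
spray [(0.7, [426, 179, 30, 32]), (0.46, [348, 151, 16, 23])]
wax [(0.8, [149, 257, 19, 23])]
tape [(0.53, [292, 249, 27, 25])]
sander [(0.55, [298, 152, 33, 26])]
brush [(0.77, [234, 153, 52, 14])]
hammer [(0.7, [150, 204, 56, 58])]
side [[474.53742510577246, 0.0, 292.9937297536286], [0.0, 474.53742510577246, 209.71118568480105], [0.0, 0.0, 1.0]] [ 168.6237 1318.9776  990.2035] [-0.3553891386873734, 2.6499928451119255, -1.4383767614243437]
stretcher [(0.85, [317, 193, 67, 15]), (0.6, [276, 218, 25, 51])]
cradle [(0.63, [275, 218, 23, 52])]
borescope [(0.72, [356, 298, 24, 64]), (0.71, [271, 268, 12, 50]), (0.49, [192, 259, 36, 36]), (0.39,
[... 275 characters left out ...]
]
sander [(0.76, [224, 218, 33, 26]), (0.31, [277, 218, 22, 51])]
brush [(0.82, [192, 260, 37, 38]), (0.44, [269, 194, 8, 14]), (0.42, [316, 193, 63, 16]), (0.17, [272, 286, 45, 61])]
hammer [(0.81, [208, 347, 102, 38])]
{'t': 1.2, 'qpos': array([-1.3609,  0.4231,  1.6299, -0.    ,  1.0886, -0.019 ]), 'qvel': array([-0.0003,  0.0009,  0.0012, -0.0012,  0.    ,  0.0013]), 'joint_torque': array([ -0.0029, -54.4595, -27.4051,   0.0646,   0.017 ,  -0.    ]), 'ee_pos': array([ 141.8074, -608.6757,  201.7644]), 'orientation': array([-3.121 , -0.3587,  0.    ]), 'ft_force': array([-0.7233,  0.1468, -0.439 ]), 'moment': array([0.0381, 0.059 , 0.0584]), 'grasp_force': 0.0, 'width': 87.57788830344704}
```

```bash
python3 - <<'E'
import cv2
a=cv2.imread("pics/top0.png")[110:330,110:470]; cv2.imwrite("pics/top0z.png",cv2.resize(a,None,fx=2.2,fy=2.2,interpolation=cv2.INTER_CUBIC))
a=cv2.imread("pics/side0.png")[110:390,140:460]; cv2.imwrite("pics/side0z.png",cv2.resize(a,None,fx=2.1,fy=2.1,interpolation=cv2.INTER_CUBIC))
E
```

```text
(no output)
```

View pics/top0z.png

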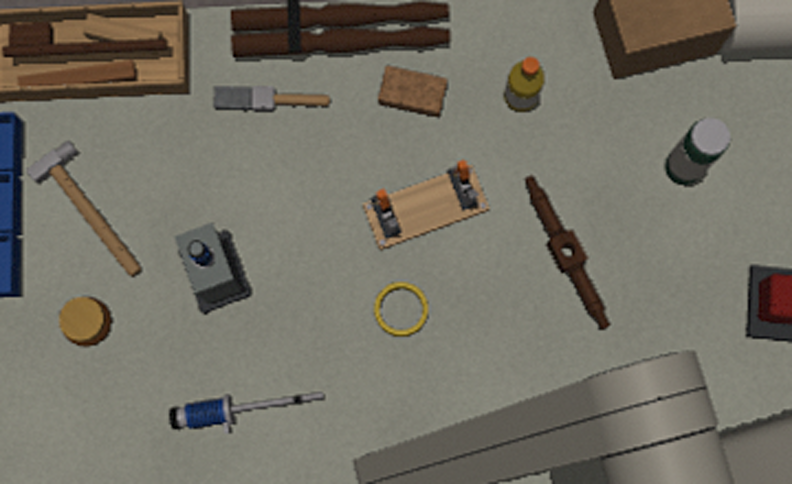

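View pics/side0z.png

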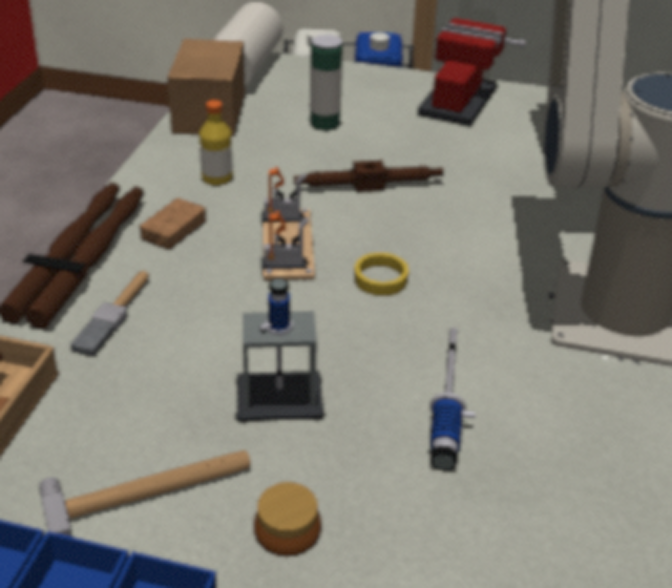

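```bash
cat >h.py <<'E'
import numpy as np,cv2
from scipy.spatial.transform import Rotation as R
np.set_printoptions(precision=2,suppress=True)
def Rm(r):
    r=np.asarray(r,float); return r if r.shape==(3,3) else R.from_rotvec(r).as_matrix()
class Cam:
    def __init__(s,d,o=None):
        s.K=np.asarray(d["camera_matrix"])
        if "mount" in d:
            T=np.eye(4);T[:3,:3]=Rm(o["orientation"]);T[:3,3]=o["ee_pos"]; T=T@np.asarray(d["mount"])
            s.p,s.R=T[:3,3],T[:3,:3]
        else: s.p,s.R=np.asarray(d["xyz"]),Rm(d["rotation"])
    def px2z(s,uv,z):
        v=s.R@np.linalg.solve(s.K,np.r_[uv,1.]); return s.p+v*(z-s.p[2])/v[2]
    def proj(s,P):
        q=s.K@(s.R.T@(np.asarray(P,float)-s.p)); return q[:2]/q[2]
def step(o,tgt):
    """shift to a TCP target in tool axes, units of 25 mm"""
    return Rm(o["orientation"]).T@(np.asarray(tgt,float)-o["ee_pos"])/25
E
python3 - <<'E'
from h import *
d=dict(np.load("top0.npz")); c=Cam(d)
f=lambda u,v,z:c.px2z((110+u/2.2,110+v/2.2),z)[:2]
print("base px",c.proj([0,0,0]), "home tcp",c.proj([141,-608,200]))
for n,u,v,z in(("mortise",567,252,44),("str endA",530,180,22),("endB",604,325,22),("cr tl",363,209,12),("cr tr",473,167,12),("cr bl",383,247,12),("cr br",489,208,12),("scope",198,246,202),("stand tl",178,232,130),("tr",219,224,130),("br",241,290,130),("bl",201,302,130),("glue",529,66,160),("spray",711,133,190),("wax",85,315,45),("tape",401,309,12),("jawl",382,195,110),("jawr",462,168,110),("bigscope",205,412,20)): print(n,f(u,v,z))
E
```

```text
base px [304.   359.86] home tcp [490.25 308.61]
mortise [ 467.56 -257.66]
str endA [ 599.06 -208.37]
endB [ 345.93 -312.32]
cr tl [565.2   77.23]
cr tr [ 629.4  -114.02]
cr bl [497.75  46.48]
cr br [ 556.16 -136.55]
scope [475.4  328.49]
stand tl [514.82 371.27]
tr [524.58 305.77]
br [416.33 273.25]
bl [400.38 336.55]
glue [ 753.42 -202.94]
spray [ 618.01 -475.13]
wax [402.06 540.36]
tape [390.87  21.57]
jawl [563.91  43.94]
jawr [602.48 -88.14]
bigscope [236.22 350.15]
```

move_arm(
  steps=[
    [[0.99, -0.67, -0.12], 0, 0],
    [[0.99, -0.67, -0.12], 0, 0],
    [[0.99, -0.67, -0.12], 0, 0],
    [[0.99, -0.67, -0.12], 0, 0],
    [[0.99, -0.67, -0.12], 0, 0],
    [[0.99, -0.67, -0.12], 0, 0],
    [[0.99, -0.67, -0.12], 0, 0],
    [[0.99, -0.67, -0.12], 0, 0],
    [[0.99, -0.67, -0.12], 0, 0],
    [[0.99, -0.67, -0.12], 0, 0],
    [[0.99, -0.67, -0.12], 0, 0],
    [[0.99, -0.67, -0.12], 0, 0],
    [[0.99, -0.67, -0.12], 0, 0],
    [[0.99, -0.67, -0.12], 0, 0],
    [[0.99, -0.67, -0.12], 0, 0],
    [[0.99, -0.67, -0.12], 0, 0],
    [[0, 0, 0], -0.93, 0],
    [[0, 0, 0], -0.93, 0],
    [[0, 0, 0], 0, 0],
    [[0, 0, 0], 0, 0],
  ],
)

```text
t: 2.87
ee_pos: [466.7, -257.7, 249.8]
orientation: [-3.082, -0.607, 0.0]
ft_force: [0.3, -0.1, 0.6]
width: 87.7
grasp_force: 0.0
```

```bash
cat >>h.py <<'E'
def look(name):
    from workcell import ctrl,cams
    o=ctrl.get_obs(); d=cams.get_image("wrist"); cv2.imwrite(f"pics/{name}.png",d["image"][:,:,::-1])
    return o,d,Cam(d,o)
def yaw(o): return np.degrees(np.arctan2(*Rm(o["orientation"])[[1,0],1]))
def dark_circle(img,uv,r): pass
E
python3 - <<'E'
from h import *
from workcell import cams
o,d,c=look("w1"); print(o["t"],o["ee_pos"],yaw(o),"cam",c.p,c.R[:,2],d["camera_matrix"][0][0])
for t in("stretcher","mortise"):
    for m in cams.cut_out("wrist",t)[:2]:
        mk=m["pixels"]; ys,xs=np.nonzero(mk); print(t,m["p"],m["rect"])
E
```

```text
2.8667 [ 466.69 -257.74  249.78] -67.71480026443767 cam [ 534.15 -228.89  432.15] [-0.25 -0.1  -0.96] 312.7814277950397
stretcher 0.64 [284.0, 170.2, 37.6, 220.4]
mortise 0.57 [286.0, 171.4, 39.6, 218.6]
```

View pics/w1.png

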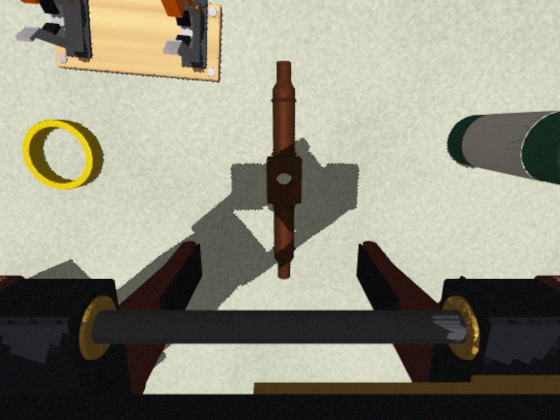

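```bash
python3 - <<'E'
from h import *
from workcell import ctrl,cams
o=ctrl.get_obs(); d=cams.get_image("wrist"); c=Cam(d,o)
m=cams.cut_out("wrist","stretcher")[0]["pixels"]
img=d["image"]; 
e=[c.px2z((284,62),22)[:2],c.px2z((284,278),22)[:2]]; print("ends",e,np.linalg.norm(e[0]-e[1]),"mid",(e[0]+e[1])/2)
# axis from mask in ground plane
ys,xs=np.nonzero(m); P=np.array([c.px2z((x,y),22)[:2] for x,y in zip(xs,ys)])
# midline per slice along length
a=np.radians(22.3); 
for _ in range(3):
    ax=np.array([np.cos(a),np.sin(a)]); s=P@ax; t=P@[-ax[1],ax[0]]
    b=np.arange(s.min()+4,s.max()-4,6); mid=[(t[(s>=q)&(s<q+6)].max()+t[(s>=q)&(s<q+6)].min())/2 for q in b]
    k=np.polyfit(b+3,mid,1); a+=np.arctan(k[0])
print("angle",np.degrees(a),"smin,max",s.min(),s.max(),"centre",ax*(s.min()+s.max())/2+np.array([-ax[1],ax[0]])*np.polyval(k,(s.min()+s.max())/2))
# mortise bright ellipse
g=img.min(axis=2); w=(g[160:200,265:305]>90); n,l,st,ce=cv2.connectedComponentsWithStats(w.astype(np.uint8))
for i in range(1,n): print(st[i],ce[i]+[265,160],c.px2z(ce[i]+[265,160],44)[:2])
# cradle corners
for u,v in((57,66),(220,81),(218,3)): print("cr",c.px2z((u,v),12))
print(c.proj([468,-258,44]),c.proj([562,-32,12]))
E
```

```text
ends [array([ 602.21, -207.88]), array([ 337.51, -317.77])] 286.60327128348865 mid [ 469.86 -262.83]
angle 22.617044969745866 smin,max 189.3355798003609 477.10237838917243 centre [ 469.81 -261.22]
[0 0 1 3 3] [265. 161.] [ 486.34 -230.24]
[39 20  1  1  1] [304. 180.] [ 482.88 -284.2 ]
cr [493.38  50.27  12.  ]
cr [ 553.46 -141.7    12.  ]
cr [ 633.15 -111.16   12.  ]
[280.16 183.02] [136.51  36.89]
```

move_arm(
  steps=[
    [[0.064, 0.19, 0.72], 0, 0],
    [[0, 0, 0.9], 0, 0],
    [[0, 0, 0.9], 0, 0],
    [[0, 0, 0.9], 0, 0],
    [[0, 0, 0.9], 0, 0],
    [[0, 0, 0.9], 0, 0],
    [[0, 0, 0.9], 0, 0],
    [[0, 0, 0.9], 0, 0],
    [[0, 0, 0.9], 0, 0],
    [[0, 0, 0.9], 0, 0],
    [[0, 0, 0.6], 0, 0],
    [[0, 0, 0.3], 0, 0],
    [[0, 0, 0], 0, 0],
    [[0, 0, 0], 0, 1],
    [[0, 0, 0], 0, 1],
    [[0, 0, 0], 0, 1],
    [[0, 0, 0], 0, 1],
    [[0, 0, 0], 0, 1],
    [[0, 0, 0], 0, 1],
    [[0, 0, 0], 0, 1],
  ],
)

```text
t: 4.78
ee_pos: [470.2, -261.8, 7.1]
orientation: [3.081, 0.61, 0.001]
ft_force: [0.4, -1.4, 1.1]
width: 44.5
grasp_force: 0.8
```

move_arm(
  steps=[
    [[0, 0, 0], 0, 1],
    [[0, 0, 0], 0, 1],
    [[0, 0, -0.4], 0, 1],
    [[0, 0, -0.9], 0, 1],
    [[0, 0, -0.9], 0, 1],
    [[0, 0, -0.9], 0, 1],
    [[0, 0, -0.9], 0, 1],
    [[0, 0, -0.9], 0, 1],
    [[0, 0, -0.9], 0, 1],
    [[0, 0, -0.9], 0, 1],
    [[0, 0, -0.9], 0, 1],
    [[0, 0, -0.9], 0, 1],
    [[0.318, -0.925, 0], 0, 1],
    [[0.318, -0.925, 0], 0, 1],
    [[0.318, -0.925, 0], 0, 1],
    [[0.318, -0.925, 0], 0, 1],
    [[0.318, -0.925, 0], 0, 1],
    [[0.318, -0.925, 0], 0, 1],
    [[0.318, -0.925, 0], 0, 1],
    [[0.318, -0.925, 0], 0, 1],
  ],
)

```text
t: 6.45
ee_pos: [457.4, -65.1, 219.5]
orientation: [-3.081, -0.61, 0.001]
ft_force: [-0.9, -0.7, -2.0]
width: 43.9
grasp_force: 30.0
```

move_arm(
  steps=[
    [[0, 0, 0], -1, 1],
    [[0, 0, 0], -1, 1],
    [[0, 0, 0], -1, 1],
    [[0, 0, 0], -1, 1],
    [[0, 0, 0], -1, 1],
    [[0, 0, 0], -1, 1],
    [[0, 0, 0], -1, 1],
    [[0, 0, 0], -1, 1],
    [[0, 0, 0], -1, 1],
    [[0, 0, 0], -1, 1],
    [[0, 0, 0], -1, 1],
    [[0, 0, 0], -1, 1],
    [[0, 0, 0], -1, 1],
    [[0, 0, 0], -1, 1],
    [[0, 0, 0], -1, 1],
    [[0, 0, 0], -1, 1],
    [[0, 0, 0], -1, 1],
    [[0, 0, 0], -0.2, 1],
    [[0, 0, 0], 0, 1],
  ],
)

```text
t: 8.03
ee_pos: [457.8, -66.3, 219.4]
orientation: [-1.839, -2.547, 0.0]
ft_force: [0.5, 0.9, -1.0]
width: 43.5
grasp_force: 30.0
```

```bash
python3 - <<'E'
from h import *
from workcell import cams
o,d,c=look("w2"); print(o["t"],o["ee_pos"],yaw(o),o["width"],o["grasp_force"],o["qpos"],"cam",c.p)
for t in("cradle","jaw_a","stretcher"):
    print(t,[(round(b["p"],2),np.round(b["rect"]).astype(int).tolist()) for b in cams.boxes_of("wrist",t)[:3]])
E
```

```text
8.0333 [457.82 -66.25 219.42] 18.340028782844655 43.48185828313018 29.999330062419176 [-0.17  0.16  1.96  0.    1.02 -0.49] cam [434.14   4.51 401.81]
cradle [(0.79, [382, 189, 110, 176])]
jaw_a [(0.95, [417, 129, 39, 22]), (0.58, [402, 260, 33, 34])]
stretcher [(0.76, [278, 193, 90, 382])]
```

View pics/w2.png

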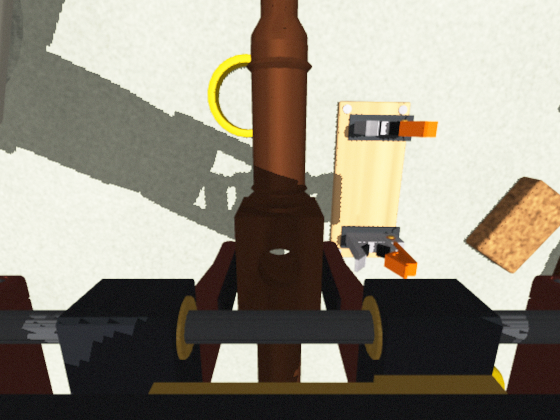

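move_arm(
  steps=[
    [[-0.8, 0, 0], 0, 1],
    [[-0.8, 0, 0], 0, 1],
    [[-0.8, 0, 0], 0, 1],
    [[0, 0, 0], 0, 1],
    [[0, 0, 0], 0, 1],
  ],
)

```text
t: 8.65
ee_pos: [477.1, -123.7, 219.1]
orientation: [-1.84, -2.545, -0.0]
ft_force: [-0.6, 0.8, -1.4]
width: 43.7
grasp_force: 30.0
```

```bash
python3 - <<'E'
from h import *
from workcell import cams
o,d,c=look("w3"); print(o["t"],o["ee_pos"],yaw(o),"cam",c.p)
img=d["image"]; 
hsv=cv2.cvtColor(img,cv2.COLOR_RGB2HSV)
m=((hsv[...,0]>12)&(hsv[...,0]<28)&(hsv[...,1]>60)&(hsv[...,2]>120)).astype(np.uint8); m[:,:325]=0; m[:,450:]=0
m=cv2.morphologyEx(m,cv2.MORPH_OPEN,np.ones((3,3),np.uint8))
ys,xs=np.nonzero(m); print(len(xs),xs.min(),xs.max(),ys.min(),ys.max())
P=np.array([c.px2z((x,y),12)[:2] for x,y in zip(xs,ys)],np.float32)
r=cv2.minAreaRect(P); print(r); print(cv2.boxPoints(r))
np.save("w3cam.npy",np.c_[c.p,c.R])
a=img[0:300,300:500]; cv2.imwrite("pics/w3z.png",cv2.resize(a[:,:,::-1],None,fx=2,fy=2,interpolation=cv2.INTER_CUBIC))
E
```

```text
8.65 [ 477.12 -123.71  219.1 ] 18.269074618584042 cam [453.55 -52.96 401.51]
8413 333 446 44 221
((580.1322631835938, -29.022506713867188), (120.67803955078125, 208.5543670654297), 17.579015731811523)
[[ 491.12   52.16]
 [ 554.1  -146.65]
 [ 669.15 -110.21]
 [ 606.16   88.61]]
```

View pics/w3z.png

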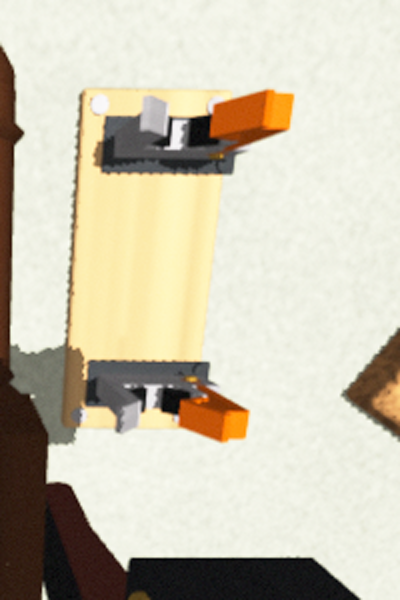

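```bash
python3 - <<'E'
from h import *
img=cv2.imread("pics/w3.png")[:,:,::-1]; A=np.load("w3cam.npy")
from workcell import cams
d=cams.get_image("wrist"); 
c=Cam.__new__(Cam); c.K=np.asarray(d["camera_matrix"]); c.p=A[:,0]; c.R=A[:,1:]
for r in(100,140,170): print(r,[tuple(img[r,k]) [0:3:2] for k in range(330,346)],[tuple(img[r,k])[0:3:2] for k in range(398,416)])
print("col375",[tuple(img[k,350])[0:3:2] for k in range(38,52)])
E
```

```text
100 [(np.uint8(236), np.uint8(226)), (np.uint8(236), np.uint8(223)), (np.uint8(236), np.uint8(226)), (np.uint8(235), np.uint8(223)), (np.uint8(237), np.uint8(226)), (np.uint8(238), np.uint8(227)), (np.uint8(185), np.uint8(160)), (np.uint8(114), np.uint8(73)), (np.uint8(199), np.uint8(106)), (np.uint8(239), np.uint8(142)), (np.uint8(251), np.uint8(167)), (np.uint8(253), np.uint8(173)), (np.uint8(253), np.uint8(175)), (np.uint8(253), np.uint8(179)), (np.uint8(253), np.uint8(181)), (np.uint8(253), np.uint8(179))] [(np.uint8(252), np.uint8(170)), (np.uint8(251), np.uint8(169)), (np.uint8(252), np.uint8(169)), (np.uint8(252), np.uint8(174)), (np.uint8(253), np.uint8(174)), (np.uint8(253), np.uint8(180)), (np.uint8(253), np.uint8(180)), (np.uint8(254), np.uint8(185)), (np.uint8(254), np.uint8(191)), (np.uint8(254), np.uint8(190)), (np.uint8(254), np.uint8(191)), (np.uint8(251), np.uint8(188)), (np.uint8(244), np.uint8(224)), (np.uint8(240), np.uint8(229)), (np.uint8(235), np.uint8(223)), (np.uint8(236), np.uint8(224)), (np.uint8(237), np.uint8(227)), (np.uint8(237), np.uint8(227))]
140 [(n
[... 1934 characters left out ...]
40), np.uint8(230)), (np.uint8(239), np.uint8(227)), (np.uint8(241), np.uint8(230)), (np.uint8(241), np.uint8(231)), (np.uint8(243), np.uint8(232)), (np.uint8(242), np.uint8(232)), (np.uint8(241), np.uint8(231)), (np.uint8(241), np.uint8(230))]
col375 [(np.uint8(237), np.uint8(226)), (np.uint8(235), np.uint8(225)), (np.uint8(238), np.uint8(228)), (np.uint8(240), np.uint8(229)), (np.uint8(240), np.uint8(231)), (np.uint8(235), np.uint8(212)), (np.uint8(238), np.uint8(168)), (np.uint8(252), np.uint8(171)), (np.uint8(253), np.uint8(191)), (np.uint8(251), np.uint8(231)), (np.uint8(248), np.uint8(248)), (np.uint8(248), np.uint8(248)), (np.uint8(249), np.uint8(248)), (np.uint8(249), np.uint8(248))]
```

```bash
python3 - <<'E'
from h import *
from workcell import cams
A=np.load("w3cam.npy")
d=cams.get_image("wrist"); c=Cam.__new__(Cam); c.K=np.asarray(d["camera_matrix"]); c.p=A[:,0]; c.R=A[:,1:]
L=np.array([c.px2z(q,12)[:2] for q in((338.2,100),(335.9,140),(333.9,170))]);Rr=np.array([c.px2z(q,12)[:2] for q in((409.6,100),(404.6,140),(401.2,170))]);T=c.px2z((350,43.6),12)[:2]
for S in(L,Rr):
    v=S[-1]-S[0]; print(S,np.degrees(np.arctan2(v[1],v[0])))
a=np.radians(-72.0); ax=np.array([np.cos(a),np.sin(a)]); n=np.array([-ax[1],ax[0]])
print("n coords",L@n,Rr@n,"top",T@ax)
cen=ax*(T@ax+100)+n*((L@n).mean()+(Rr@n).mean())/2; print("centre",cen)
# top cam check
dt=dict(np.load("top0.npz")); ct=Cam(dt); img=dt["image"]
hsv=cv2.cvtColor(img,cv2.COLOR_RGB2HSV); m=((hsv[...,0]>8)&(hsv[...,0]<24)&(hsv[...,1]>65)).astype(np.uint8); m[:180]=0;m[228:]=0;m[:,:270]=0;m[:,340:]=0
ys,xs=np.nonzero(m);P=np.array([ct.px2z((x,y),12)[:2] for x,y in zip(xs,ys)],np.float32);print(cv2.minAreaRect(P))
E
```

```text
[[511.03  -5.33]
 [525.01 -49.08]
 [535.8  -83.97]] -72.51644656159021
[[590.74  21.01]
 [604.28 -22.88]
 [615.45 -57.64]] -72.55892165626963
n coords [484.37 484.15 483.63] [568.32 567.63 567.52] top 103.01741478327301
centre [562.93 -30.56]
((571.6831665039062, -26.66791534423828), (99.37380981445312, 199.82186889648438), 17.720840454101562)
```

```bash
python3 - <<'E'
from h import *
from workcell import cams
A=np.load("w3cam.npy")
d=cams.get_image("wrist"); c=Cam.__new__(Cam); c.K=np.asarray(d["camera_matrix"]); c.p=A[:,0]; c.R=A[:,1:]
img=cv2.imread("pics/w3.png"); cen=np.array([563.,-30.7])
yx=np.radians(107.5); X=np.array([np.cos(yx),np.sin(yx)]); Y=np.array([-X[1],X[0]]); print("cradle y",Y)
S=6; x0,y0=330,38
big=cv2.resize(img[y0:y0+50,x0:x0+125],None,fx=S,fy=S,interpolation=cv2.INTER_CUBIC); big2=cv2.resize(img[175:225,x0:x0+125],None,fx=S,fy=S,interpolation=cv2.INTER_CUBIC)
for fx,im,yy in((70,big,y0),(-70,big2,175)):
    for dx in(-7,7):
        for (y,z,col) in((0,58,(0,0,255)),(-5,86,(255,0,0)),(16.5,72,(0,255,0)),(16.5,86,(0,255,255))):
            P=np.r_[cen+X*(fx+dx)+Y*y,z]; u=c.proj(P); cv2.circle(im,(int((u[0]-x0+.5)*S),int((u[1]-yy+.5)*S)),4,col,1)
cv2.imwrite("pics/fork.png",np.vstack([big,big2])[:, :750])
E
```

```text
cradle y [-0.95 -0.3 ]
```

View pics/fork.png

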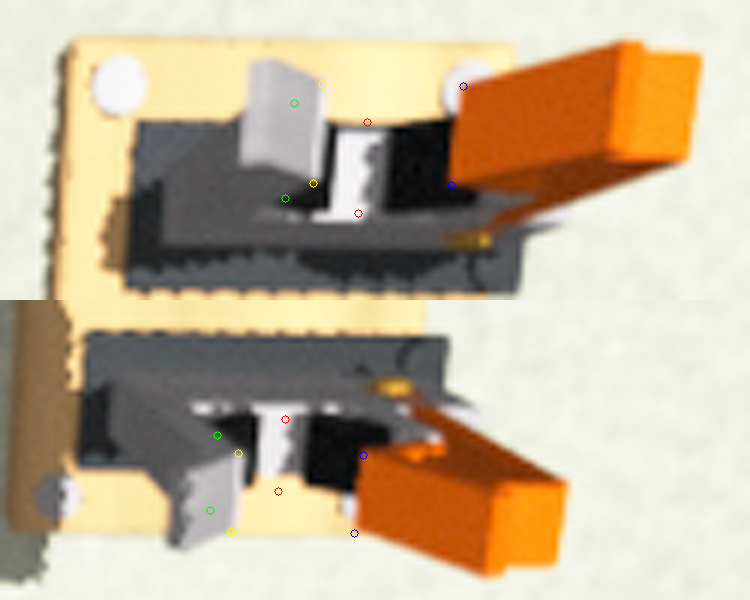

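```bash
python3 - <<'E'
from h import *
from workcell import cams,ctrl
o=ctrl.get_obs(); d=cams.get_image("wrist"); M=np.asarray(d["mount"]); K=np.asarray(d["camera_matrix"]); print(o["t"],M)
m=cams.cut_out("wrist","stretcher")[0]["pixels"]
def pr(P): q=np.linalg.inv(M)@np.r_[P,1]; q=K@q[:3]; return q[:2]/q[2]
g=d["image"]; 
for r in range(10,250,30):
    xs=np.nonzero(m[r])[0]; xs=xs[xs<340]
    print(r,xs.min(),xs.max(),(xs.min()+xs.max())/2)
for x in(135,100,60,0): print(x,pr([x,0,-15]),pr([x,10,-15])-pr([x,0,-15]))
c=Cam(d,o); print("mortise px pred",pr([0,0,-37]))
E
```

```text
8.85 [[   0.     -0.96   -0.27   74.66]
 [   1.      0.     -0.     -0.26]
 [   0.     -0.27    0.96 -182.37]
 [   0.      0.      0.      1.  ]]
10 260 297 278.5
40 251 306 278.5
70 249 309 279.0
100 251 305 278.0
130 252 306 279.0
160 253 304 278.5
190 253 304 278.5
220 234 323 278.5
135 [279.6  -11.31] [21.57  0.01]
100 [279.53  70.54] [20.26  0.01]
60 [279.46 152.66] [18.94  0.01]
0 [279.36 257.57] [17.25  0.01]
mortise px pred [279.41 275.27]
```

```bash
python3 - <<'E'
from h import *
img=cv2.imread("pics/w3.png")
a=img[185:300,210:350]; cv2.imwrite("pics/blk.png",cv2.resize(cv2.convertScaleAbs(a,alpha=2.5),None,fx=5,fy=5,interpolation=cv2.INTER_CUBIC))
E
```

```text
(no output)
```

View pics/blk.png

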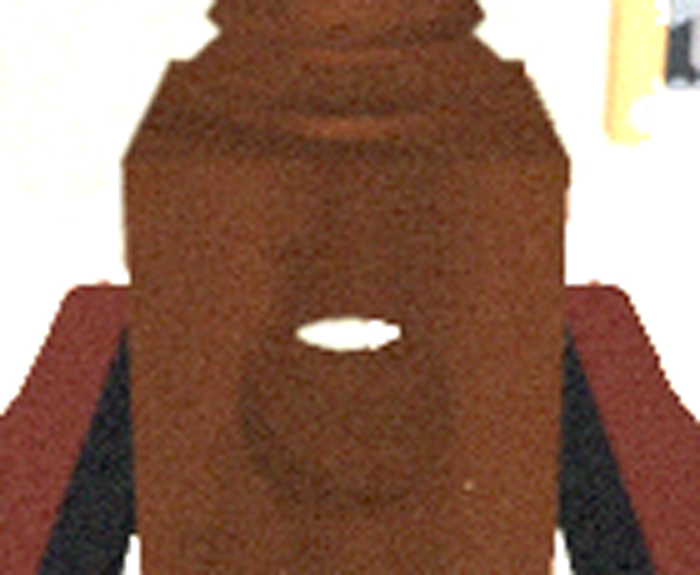

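```bash
python3 - <<'E'
from h import *
from workcell import cams
d=cams.get_image("wrist"); M=np.asarray(d["mount"]); K=np.asarray(d["camera_matrix"])
def pr(P): q=np.linalg.inv(M)@np.r_[P,1]; q=K@q[:3]; return q[:2]/q[2]
for s in(0,4,6,8): print(s,[pr([x+s,0,-37])[1].round(1) for x in(28,11,-11)],pr([28+s,22,-37])[0]-pr([28+s,-22,-37])[0])
E
```

```text
0 [np.float64(223.1), np.float64(255.4), np.float64(294.4)] 90.20629521121049
4 [np.float64(215.3), np.float64(248.0), np.float64(287.5)] 90.84657419791941
6 [np.float64(211.3), np.float64(244.2), np.float64(284.1)] 91.17013432800792
8 [np.float64(207.3), np.float64(240.5), np.float64(280.6)] 91.496007486646
```

move_arm(
  steps=[
    [[0.462, 0.889, 0], 0, 1],
    [[0.462, 0.889, 0], 0, 1],
    [[0.462, 0.889, 0], 0, 1],
    [[0.462, 0.889, 0], 0, 1],
    [[0.462, 0.889, 0], 0, 1],
    [[0, 0, 0], 0.15, 1],
    [[0, 0, 0.6], 0, 1],
    [[0, 0, 0.8], 0, 1],
    [[0, 0, 0.8], 0, 1],
    [[0, 0, 0.8], 0, 1],
    [[0, 0, 0.6], 0, 1],
    [[0, 0, 0.36], 0, 1],
    [[0, 0, 0], 0, 1],
    [[0, 0, 0], 0, 1],
    [[0, 0, 0], 0, 1],
  ],
)

```text
t: 10.25
ee_pos: [565.0, -33.5, 121.2]
orientation: [1.853, 2.535, 0.001]
ft_force: [-0.4, -0.8, -1.1]
width: 43.7
grasp_force: 30.0
```

```bash
python3 - <<'E'
from h import *
from workcell import cams,ctrl
o,d,c=look("w4"); print(o["t"],o["ee_pos"],yaw(o),o["ft_force"]); t=np.array([564.5,-34,120]); print(step(o,t)*25)
E
```

```text
10.25 [565.03 -33.47 121.25] 17.65629856243179 [-0.37 -0.82 -1.06]
[-0.34 -0.66  1.25]
```

View pics/w4.png

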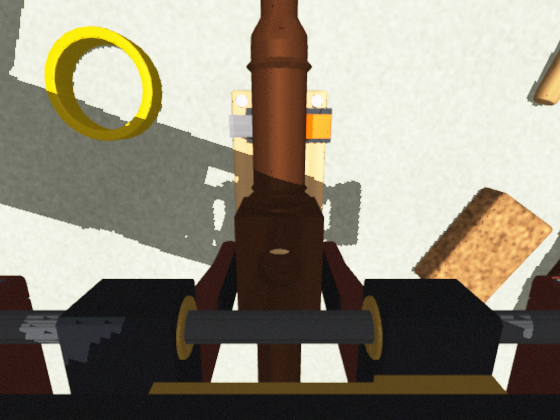

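move_arm(
  steps=[
    [[0, 0.03, 0.15], 0, 1],
    [[0, 0, 0.15], 0, 1],
    [[0, 0, 0.15], 0, 1],
    [[0, 0, 0.15], 0, 1],
    [[0, 0, 0.15], 0, 1],
    [[0, 0, 0.15], 0, 1],
    [[0, 0, 0.15], 0, 1],
    [[0, 0, 0.15], 0, 1],
    [[0, 0, 0.15], 0, 1],
    [[0, 0, 0.15], 0, 1],
  ],
)

```text
t: 11.13
ee_pos: [564.1, -33.5, 82.9]
orientation: [-1.853, -2.535, 0.002]
ft_force: [-8.8, -2.5, 14.8]
width: 43.8
grasp_force: 30.0
```

move_arm(
  steps=[
    [[0, 0, 0.15], 0, 1],
    [[0, 0, 0.15], 0, 1],
    [[0, 0, 0.15], 0, 1],
    [[0, 0, 0.15], 0, 1],
    [[0, 0, 0.15], 0, 1],
    [[0, 0, 0.15], 0, 1],
    [[0, 0, 0.1], 0, 1],
    [[0, 0, 0.05], 0, 1],
    [[0, 0, 0], 0, 1],
  ],
)

```text
t: 11.88
ee_pos: [564.9, -33.0, 57.0]
orientation: [-1.854, -2.535, 0.0]
ft_force: [-5.7, -0.7, 5.4]
width: 43.9
grasp_force: 30.0
```

move_arm(
  steps=[
    [[0, 0, 0.06], 0, 1],
    [[0, 0, 0.06], 0, 1],
    [[0, 0, 0], 0, 1],
    [[0, 0, 0], 0, 1],
  ],
)

```text
t: 12.22
ee_pos: [565.0, -33.1, 56.7]
orientation: [-1.854, -2.536, 0.0]
ft_force: [-15.6, 0.8, 34.3]
width: 43.6
grasp_force: 30.0
```

```bash
python3 - <<'E'
from workcell import cams,ctrl
import cv2
o=ctrl.get_obs(); print(o["ee_pos"],o["ft_force"],o["moment"])
for n in("side","wrist"):
    d=cams.get_image(n); cv2.imwrite(f"pics/{n}5.png",d["image"][:,:,::-1])
    print([(round(b["p"],2),b["rect"]) for b in cams.boxes_of(n,"jaw_a")[:3]])
E
```

```text
[564.99385146 -33.07709115  56.7131933 ] [-15.59856527   0.81340794  34.25326223] [-0.04730555  2.82549704 -0.10943487]
[(0.51, [241.2, 177.6, 15.7, 36.9]), (0.39, [273.1, 215.4, 4.5, 4.4]), (0.37, [191.3, 257.9, 34.5, 38.5])]
[(0.95, [311.1, 362.5, 52.8, 40.7]), (0.59, [320.9, 127.7, 69.5, 42.0]), (0.33, [64.6, 74.0, 127.0, 148.1])]
```

move_arm(
  steps=[
    [[0, 0, -0.1], 0, 1],
    [[0, 0, 0], 0, 0],
    [[0, 0, 0], 0, 0],
    [[0, 0, 0], 0, 0],
    [[0, 0, 0], 0, 0],
    [[0, 0, 0], 0, 0],
    [[0, 0, 0], 0, 0],
    [[0, 0, 0], 0, 0],
    [[0, 0, 0], 0, 0],
    [[0, 0, -0.2], 0, 0],
    [[0, 0, -0.4], 0, 0],
    [[0, 0, -0.8], 0, 0],
    [[0, 0, -0.9], 0, 0],
    [[0, 0, -0.9], 0, 0],
    [[0, 0, -0.9], 0, 0],
    [[0, 0, -0.9], 0, 0],
    [[0, 0, -0.9], 0, 0],
    [[0, 0, -0.9], 0, 0],
    [[0, 0, -0.9], 0, 0],
    [[0, 0, 0], 0, 0],
  ],
)

```text
t: 14.08
ee_pos: [567.7, -33.3, 254.3]
orientation: [1.85, 2.53, 0.007]
ft_force: [0.4, -0.3, 0.2]
width: 87.8
grasp_force: 0.0
```

```bash
python3 - <<'E'
from h import *
from workcell import cams
o,d,c=look("w6"); print(o["t"],o["ee_pos"],yaw(o)); np.savez("w6.npz",o=o["ee_pos"],r=o["orientation"])
print([(round(b["p"],2),b["rect"]) for b in cams.boxes_of("wrist","jaw_a")[:3]],[(round(b["p"],2),b["rect"]) for b in cams.boxes_of("wrist","mortise")[:3]])
for x,y,z in((0,0,94),): pass
img=d["image"]; a=img[20:300,190:370,::-1]; cv2.imwrite("pics/w6z.png",cv2.resize(cv2.convertScaleAbs(a,alpha=1.6),None,fx=2.1,fy=2.1,interpolation=cv2.INTER_CUBIC))
E
```

```text
14.0833 [567.67 -33.35 254.31] 17.660154637712424
[(0.79, [291.6, 127.5, 28.1, 17.4]), (0.6, [290.4, 245.6, 26.9, 32.9]), (0.45, [157.1, 97.8, 78.2, 79.9])] [(0.71, [278.8, 175.5, 41.5, 244.3])]
```

View pics/w6z.png

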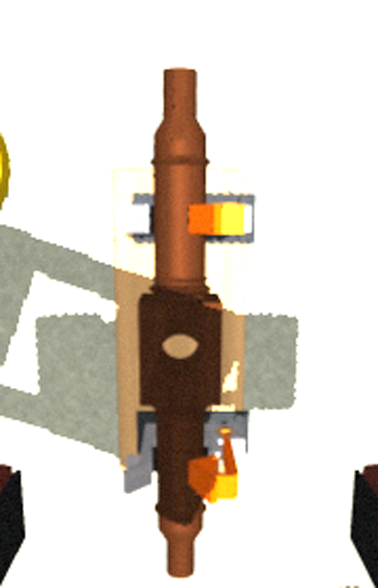

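```bash
python3 - <<'E'
from h import *
from workcell import cams
img=cv2.imread("pics/w6.png")[:,:,::-1]; z=np.load("w6.npz"); d=cams.get_image("wrist")
o=dict(ee_pos=z["o"],orientation=z["r"]); c=Cam(d,o); M=np.asarray(d["mount"]);K=np.asarray(d["camera_matrix"])
a=img[150:222,250:302]; cv2.imwrite("pics/w6b.png",cv2.resize(cv2.convertScaleAbs(a[:,:,::-1],alpha=3,beta=-20),None,fx=8,fy=8,interpolation=cv2.INTER_CUBIC))
g=img.astype(int).sum(2)
print("rows c262",[(r,g[r,258:268].mean().round()) for r in range(155,166)],[(r,g[r,258:265].mean().round()) for r in range(207,220)])
print("col edges",[(k,g[170:180,k].mean().round()) for k in list(range(252,262))+list(range(290,300))])
m=(g[165:205,262:292]>230).astype(np.uint8);n,l,s,ce=cv2.connectedComponentsWithStats(m);i=1+s[1:,4].argmax();print("light",s[i],ce[i]+[262,165])
E
```

```text
rows c262 [(155, np.float64(190.0)), (156, np.float64(153.0)), (157, np.float64(136.0)), (158, np.float64(148.0)), (159, np.float64(136.0)), (160, np.float64(69.0)), (161, np.float64(73.0)), (162, np.float64(66.0)), (163, np.float64(68.0)), (164, np.float64(74.0)), (165, np.float64(72.0))] [(207, np.float64(72.0)), (208, np.float64(75.0)), (209, np.float64(67.0)), (210, np.float64(72.0)), (211, np.float64(67.0)), (212, np.float64(89.0)), (213, np.float64(159.0)), (214, np.float64(226.0)), (215, np.float64(191.0)), (216, np.float64(84.0)), (217, np.float64(86.0)), (218, np.float64(89.0)), (219, np.float64(91.0))]
col edges [(252, np.float64(280.0)), (253, np.float64(276.0)), (254, np.float64(276.0)), (255, np.float64(222.0)), (256, np.float64(128.0)), (257, np.float64(78.0)), (258, np.float64(78.0)), (259, np.float64(73.0)), (260, np.float64(75.0)), (261, np.float64(78.0)), (290, np.float64(82.0)), (291, np.float64(77.0)), (292, np.float64(82.0)), (293, np.float64(83.0)), (294, np.float64(76.0)), (295, np.float64(161.0)), (296, np.float64(247.0)), (297, np.float64(265.0)), (298, np.float64(271.0)), (299, np.float64(272.0))]
light [  6  15  16  10 122] [275.34 184.4 ]
```

View pics/w6b.png

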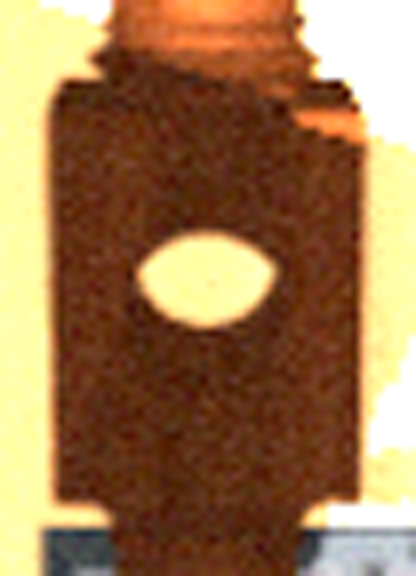

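```bash
python3 - <<'E'
from h import *
from workcell import cams,ctrl
z=np.load("w6.npz"); d=cams.get_image("wrist"); c=Cam(d,dict(ee_pos=z["o"],orientation=z["r"]))
for u in(275.4,276.3): print("mortise",c.px2z((u,187.8),94))
dt=dict(np.load("top0.npz"));
dn=cams.get_image("top"); ct=Cam(dn); 
E
```

```text
mortise [563.2 -29.   94. ]
mortise [564.16 -28.7   94.  ]
```

move_arm(
  steps=[
    [[0.93, 0.054, -0.15], 0, 0],
    [[0.93, 0.054, -0.15], 0, 0],
    [[0.93, 0.054, -0.15], 0, 0],
    [[0.93, 0.054, -0.15], 0, 0],
    [[0.93, 0.054, -0.15], 0, 0],
    [[0.93, 0.054, -0.15], 0, 0],
    [[0.93, 0.054, -0.15], 0, 0],
    [[0.93, 0.054, -0.15], 0, 0],
    [[0.93, 0.054, -0.15], 0, 0],
    [[0.93, 0.054, -0.15], 0, 0],
    [[0.93, 0.054, -0.15], 0, 0],
    [[0.93, 0.054, -0.15], 0, 0],
    [[0.93, 0.054, -0.15], 0, 0],
    [[0.93, 0.054, -0.15], 0, 0],
    [[0.93, 0.054, -0.15], 0, 0],
    [[0.93, 0.054, -0.15], 0, 0],
    [[0, 0, 0], 0, 0],
    [[0, 0, 0], 0, 0],
    [[0, 0, 0], 0, 0],
  ],
)

```text
t: 15.97
ee_pos: [472.5, 327.2, 307.5]
orientation: [-1.853, -2.536, 0.003]
ft_force: [0.5, 0.4, 0.2]
width: 87.9
grasp_force: 0.0
```

```bash
python3 - <<'E'
from h import *
from workcell import cams
o,d,c=look("w7"); print(o["t"],o["ee_pos"],yaw(o),o["orientation"])
for t in("borescope","stand"): print([(round(b["p"],2),b["rect"]) for b in cams.boxes_of("wrist",t)[:3]])
np.savez("w7.npz",o=o["ee_pos"],r=o["orientation"])
E
```

```text
15.9667 [472.48 327.2  307.47] 17.680759749001346 [-1.85 -2.54  0.  ]
[(0.82, [117.8, 152.6, 46.2, 173.1]), (0.79, [282.8, 193.7, 39.4, 39.7])]
[(0.84, [279.1, 176.8, 86.3, 72.8])]
```

View pics/w7.png

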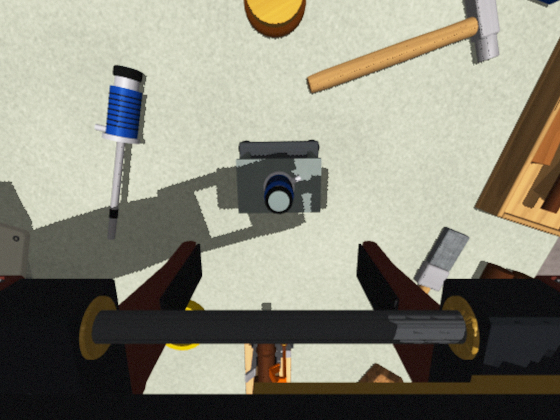

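```bash
python3 - <<'E'
from h import *
from workcell import cams,ctrl
o=ctrl.get_obs(); d=cams.get_image("wrist"); c=Cam(d,o); img=d["image"]
m=max((x for x in cams.cut_out("wrist","borescope") if abs(x["rect"][0]-280)<20),key=lambda x:x["p"])["pixels"]
for r in range(172,216,3):
    xs=np.nonzero(m[r])[0]; print(r,(xs.min(),xs.max()) if len(xs) else None, end="; ")
hsv=cv2.cvtColor(img,cv2.COLOR_RGB2HSV)
# model: optimise x,y so the silhouette of flange, barrel, eyecup fills mask
def sil(x,y):
    im=np.zeros((420,560),np.uint8); th=np.linspace(0,2*np.pi,40)
    for r,z0,z1 in((18,130,135),(15,135,182),(11.5,182,192),(13.5,192,202)):
        p=[c.proj([x+r*np.cos(t),y+r*np.sin(t),z]) for z in(z0,z1) for t in th]
        cv2.fillConvexPoly(im,cv2.convexHull((np.array(p)*16).astype(np.int32)),1,shift=4)
    return im.astype(bool)
best=[]
for x in np.arange(462,490,1.):
    for y in np.arange(315,342,1.):
        s=sil(x,y); best.append(((s&m).sum()/(s|m).sum(),x,y))
best.sort(reverse=True); print("\n",best[:4])
s=sil(*best[0][1:]); ys,xs=np.nonzero(m&~s); print("stub residual mean",c.px2z((xs[xs>285].mean(),ys[xs>285].mean()),138.5))
# lens/eyepiece disc
for r in(195,200,205,210): print(r,img[r,262:296].astype(int).sum(1).tolist())
print("axis top",c.proj([best[0][1],best[0][2],202]),"orient",Rm(o["orientation"])[:,2])
E
```

```text
172 (np.int64(274), np.int64(283)); 175 (np.int64(268), np.int64(287)); 178 (np.int64(265), np.int64(299)); 181 (np.int64(263), np.int64(296)); 184 (np.int64(263), np.int64(292)); 187 (np.int64(262), np.int64(292)); 190 (np.int64(263), np.int64(292)); 193 (np.int64(263), np.int64(292)); 196 (np.int64(263), np.int64(292)); 199 (np.int64(264), np.int64(291)); 202 (np.int64(264), np.int64(290)); 205 (np.int64(265), np.int64(289)); 208 (np.int64(267), np.int64(287)); 211 (np.int64(271), np.int64(284)); 214 None; 
 [(np.float64(0.8848080133555927), np.float64(470.0), np.float64(331.0)), (np.float64(0.8823038397328882), np.float64(470.0), np.float64(330.0)), (np.float64(0.8808333333333334), np.float64(469.0), np.float64(332.0)), (np.float64(0.8784346378018318), np.float64(470.0), np.float64(332.0))]
stub residual mean [486.38 346.42 138.5 ]
195 [185, 158, 115, 63, 39, 36, 65, 327, 461, 484, 479, 486, 475, 469, 481, 476, 473, 482, 480, 478, 476, 482, 477, 482, 479, 299, 84, 34, 32, 70, 104, 154, 172, 183]
200 [191, 181, 120, 60, 36, 96, 382, 476, 463, 478, 475, 479, 475, 475, 475, 470, 480, 474, 478, 470, 470, 469, 473, 476, 480, 470, 400, 192, 22, 42, 117, 173, 177, 179]
205 [178, 194, 177, 143, 69, 37, 133, 340, 446, 476, 470, 470, 475, 466, 470, 476, 456, 462, 473, 472, 469, 470, 470, 464, 442, 292, 105, 32, 61, 160, 187, 177, 187, 189]
210 [192, 176, 182, 171, 179, 190, 177, 141, 106, 62, 44, 37, 78, 217, 339, 361, 367, 369, 308, 206, 104, 44, 27, 26, 74, 151, 180, 168, 181, 187, 186, 190, 179, 174]
axis top [277.72 200.17] orient [-0. -0. -1.]
```

move_arm(
  steps=[
    [[0, 0, 0], -1, 0],
    [[0, 0, 0], -1, 0],
    [[0, 0, 0], -1, 0],
    [[0, 0, 0], -1, 0],
    [[0, 0, 0], -1, 0],
    [[0, 0, 0], -1, 0],
    [[0, 0, 0], -1, 0],
    [[0, 0, 0], -1, 0],
    [[0, 0, 0], -1, 0],
    [[0, 0, 0], -1, 0],
    [[0, 0, 0], -1, 0],
    [[0, 0, 0], -1, 0],
    [[0, 0, 0], -1, 0],
    [[0, 0, 0], -1, 0],
    [[0, 0, 0], -1, 0],
    [[0, 0, 0], -1, 0],
    [[0, 0, 0], -1, 0],
    [[0, 0, 0], -1, 0],
    [[0, 0, 0], 0, 0],
    [[0, 0, 0], 0, 0],
  ],
)

```text
t: 17.88
ee_pos: [473.0, 327.4, 308.6]
orientation: [-0.477, 3.105, 0.0]
ft_force: [-0.1, -0.4, 0.2]
width: 87.6
grasp_force: 0.0
```

```bash
cat >scope.py <<'E'
from h import *
from workcell import cams,ctrl
o=ctrl.get_obs(); d=cams.get_image("wrist"); c=Cam(d,o); img=d["image"]
bs=cams.cut_out("wrist","borescope"); print([(round(x["p"],2),x["rect"]) for x in bs])
e=c.proj([471,331,165]); m=min(bs,key=lambda x:np.hypot(x["rect"][0]-e[0],x["rect"][1]-e[1]))["pixels"]
def sil(x,y):
    im=np.zeros((420,560),np.uint8); th=np.linspace(0,2*np.pi,40)
    for r,z0,z1 in((18,130,135),(15,135,182),(11.5,182,192),(13.5,192,202)):
        p=[c.proj([x+r*np.cos(t),y+r*np.sin(t),z]) for z in(z0,z1) for t in th]
        cv2.fillConvexPoly(im,cv2.convexHull((np.array(p)*16).astype(np.int32)),1,shift=4)
    return im.astype(bool)
best=[]
for x in np.arange(462,482,1.):
    for y in np.arange(320,342,1.):
        s=sil(x,y); best.append(((s&m).sum()/(s|m).sum(),x,y))
best.sort(reverse=True); print(best[:4])
print(o["t"],o["ee_pos"],yaw(o),"step mm to 471,331,143:",step(o,[471,331,143])*25)
E
python3 scope.py
```

```text
[(0.84, [282.3, 195.6, 32.4, 39.7]), (0.61, [351.0, 18.2, 86.7, 31.9])]
[(np.float64(0.8879384088964928), np.float64(471.0), np.float64(331.0)), (np.float64(0.8879384088964928), np.float64(469.0), np.float64(330.0)), (np.float64(0.8826530612244898), np.float64(470.0), np.float64(331.0)), (np.float64(0.8785046728971962), np.float64(470.0), np.float64(330.0))]
17.8833 [472.99 327.44 308.57] 107.47441894713788 step mm to 471,331,143: [  0.84   4.   165.57]
```

move_arm(
  steps=[
    [[0.05, 0.17, 0], 0, 0],
    [[0, 0, 0.8], 0, 0],
    [[0, 0, 0.9], 0, 0],
    [[0, 0, 0.9], 0, 0],
    [[0, 0, 0.9], 0, 0],
    [[0, 0, 0.9], 0, 0],
    [[0, 0, 0.9], 0, 0],
    [[0, 0, 0.8], 0, 0],
    [[0, 0, 0.4], 0, 0],
    [[0, 0, 0.12], 0, 0],
    [[0, 0, 0], 0, 0],
    [[0, 0, 0], 0, 0],
  ],
)

```text
t: 18.98
ee_pos: [470.9, 332.0, 144.0]
orientation: [-0.482, 3.103, 0.001]
ft_force: [0.1, -1.0, -1.3]
width: 88.1
grasp_force: 0.0
```

move_arm(
  steps=[
    [[0, 0, 0], 0, 1],
    [[0, 0, 0], 0, 1],
    [[0, 0, 0], 0, 1],
    [[0, 0, 0], 0, 1],
    [[0, 0, 0], 0, 1],
    [[0, 0, 0], 0, 1],
    [[0, 0, 0], 0, 1],
    [[0, 0, 0], 0, 1],
    [[0, 0, 0], 0, 1],
    [[0, 0, 0], 0, 1],
    [[0, 0, 0], 0, 1],
    [[0, 0, 0], 0, 1],
  ],
)

```text
t: 19.98
ee_pos: [470.4, 331.3, 143.0]
orientation: [0.482, -3.104, 0.0]
ft_force: [1.3, -1.7, 0.2]
width: 29.5
grasp_force: 29.9
```

move_arm(
  steps=[
    [[0, 0, -0.2], 0, 1],
    [[0, 0, -0.5], 0, 1],
    [[0, 0, -0.7], 0, 1],
    [[0, 0, -0.7], 0, 1],
    [[0, 0, -0.7], 0, 1],
    [[0, 0, -0.7], 0, 1],
    [[0, 0, -0.7], 0, 1],
    [[0, 0, -0.7], 0, 1],
    [[0, 0, -0.5], 0, 1],
    [[0, 0, -0.4], 0, 1],
    [[0, 0, 0], 0, 1],
    [[0, 0, 0], 0, 1],
  ],
)

```text
t: 20.98
ee_pos: [470.3, 331.6, 288.6]
orientation: [-0.482, 3.104, 0.001]
ft_force: [0.2, 0.0, -3.6]
width: 29.4
grasp_force: 29.9
```

```bash
python3 - <<'E'
from h import *
from workcell import cams,ctrl
o,d,c=look("w8"); print(o["t"],o["ee_pos"],yaw(o),o["width"],o["grasp_force"])
for t in("borescope","lens","tip"): print(t,[(round(x["p"],2),x["rect"]) for x in cams.boxes_of("wrist",t)[:3]])
M=np.asarray(d["mount"]);K=np.asarray(d["camera_matrix"])
def pr(P): q=np.linalg.inv(M)@np.r_[P,1]; q=K@q[:3]; return q[:2]/q[2]
for n,z in(("tip",123),("lenslo",98),("lens",93),("lenshi",88),("flange",13)):
    print(n,pr([0,0,z]),"per mm x",pr([1,0,z])-pr([0,0,z]),pr([0,1,z])-pr([0,0,z]))
m=cams.cut_out("wrist","borescope")[0]["pixels"]; ys,xs=np.nonzero(m)
for r in range(ys.min(),ys.max(),4):
    q=np.nonzero(m[r])[0]
    if len(q): print(r,q.min(),q.max(),end="; ")
print()
img=d["image"].astype(int).sum(2)
for r in range(150,250,4): print(r,img[r,266:294].tolist())
E
```

```text
20.9833 [470.34 331.61 288.56] 107.66022879322685 29.41875351182272 29.90359514951706
borescope [(0.95, [355.0, 15.2, 83.4, 28.9])]
lens [(0.79, [353.5, 18.1, 84.3, 33.5]), (0.77, [278.6, 250.8, 63.1, 116.7])]
tip [(0.68, [353.6, 14.7, 89.0, 29.3]), (0.64, [280.4, 252.4, 58.7, 111.5]), (0.2, [369.8, 239.7, 36.4, 79.8])]
tip [277.66 200.26] per mm x [-0.   -0.97] [1. 0.]
lenslo [277.57 206.61] per mm x [-0.   -1.04] [1.08 0.  ]
lens [277.55 208.  ] per mm x [-0.   -1.06] [1.1 0. ]
lenshi [277.53 209.45] per mm x [-0.   -1.08] [1.12 0.  ]
flange [277.09 239.15] per mm x [-0.   -1.41] [1.5 0. ]
0 312 396; 4 312 396; 8 311 395; 12 310 394; 16 311 393; 20 338 391; 24 356 389; 28 377 386; 
150 [230, 210, 211, 215, 203, 210, 218, 221, 212, 220, 209, 216, 209, 205, 213, 210, 210, 210, 211, 200, 204, 212, 210, 205, 198, 204, 206, 211]
154 [215, 218, 217, 210, 204, 214, 217, 207, 218, 216, 212, 211, 221, 213, 216, 206, 219, 212, 218, 207, 220, 221, 197, 205, 204, 206, 216, 210]
158 [208, 214, 214, 206, 209, 204, 207, 206, 209, 212, 215, 209, 213, 204, 216, 214, 207, 214, 211, 206, 208, 211, 21
[... 2389 characters left out ...]
, 78, 83, 87, 81, 90, 94, 95, 100, 70, 66, 60, 76, 90, 108, 121, 141]
230 [76, 94, 103, 81, 67, 73, 51, 64, 85, 73, 84, 77, 80, 81, 91, 71, 76, 75, 64, 66, 79, 96, 97, 103, 87, 59, 62, 78]
234 [99, 80, 56, 59, 80, 98, 102, 100, 121, 101, 90, 98, 100, 89, 97, 98, 103, 100, 97, 110, 78, 93, 89, 56, 87, 93, 88, 85]
238 [68, 47, 80, 97, 109, 105, 99, 97, 98, 87, 53, 52, 60, 62, 69, 82, 77, 80, 83, 90, 109, 98, 111, 91, 70, 56, 51, 81]
242 [76, 92, 102, 102, 104, 78, 63, 39, 68, 52, 52, 57, 57, 61, 67, 49, 47, 42, 27, 63, 86, 81, 89, 110, 108, 81, 78, 63]
246 [102, 111, 118, 111, 111, 125, 113, 104, 112, 102, 116, 111, 122, 114, 121, 110, 105, 126, 115, 130, 114, 108, 112, 100, 108, 113, 110, 84]
```

move_arm(
  steps=[
    [[0.045, -0.3, 0], 0, 1],
    [[0.045, -0.6, 0], 0, 1],
    [[0.045, -0.9, 0], 0, 1],
    [[0.045, -0.9, 0], 0, 1],
    [[0.045, -0.9, 0], 0, 1],
    [[0.045, -0.9, 0], 0, 1],
    [[0.045, -0.9, 0], 0, 1],
    [[0.045, -0.9, 0], 0, 1],
    [[0.045, -0.9, 0], 0, 1],
    [[0.045, -0.9, 0], 0, 1],
    [[0.045, -0.9, 0], 0, 1],
    [[0.045, -0.9, 0], 0, 1],
    [[0.045, -0.9, 0], 0, 1],
    [[0.045, -0.9, 0], 0, 1],
    [[0.045, -0.9, 0], 0, 1],
    [[0.045, -0.9, 0], 0, 1],
    [[0.045, -0.9, 0], 0, 1],
    [[0.045, -0.48, 0], 0, 1],
    [[0, 0, 0], 0, 1],
    [[0, 0, 0], 0, 1],
  ],
)

```text
t: 22.9
ee_pos: [563.4, -29.9, 287.8]
orientation: [0.479, -3.104, -0.001]
ft_force: [0.3, 0.3, -2.3]
width: 29.2
grasp_force: 29.9
```

```bash
cat >al.py <<'E'
from h import *
from workcell import cams,ctrl
import sys
o,d,c=look(sys.argv[1]); print(o["t"],o["ee_pos"],yaw(o),Rm(o["orientation"])[:,2])
M=np.asarray(d["mount"]);K=np.asarray(d["camera_matrix"]); np.savez(sys.argv[1]+".npz",o=o["ee_pos"],r=o["orientation"],M=M,K=K)
def pr(P): q=np.linalg.inv(M)@np.r_[P,1]; q=K@q[:3]; return q[:2]/q[2]
for n,z in(("tip",123),("lens",93),("flange",13)): print(n,pr([0,0,z]))
print("mortise pred",c.proj([563.8,-29,94]),"tip step mm",step(o,[563.8,-29,o["ee_pos"][2]])*25)
r0,r1,c0,c1=map(int,sys.argv[2:6])
g=d["image"].astype(int).sum(2)//8
print("     "," ".join(f"{k:2d}" for k in [q%100 for q in range(c0,c1)]))
for r in range(r0,r1,2): print(r,"|"," ".join(f"{v:2d}" for v in g[r,c0:c1]))
E
python3 al.py w9 170 232 255 305
```

```text
22.9 [563.41 -29.88 287.79] 107.55152622906111 [-0.  0. -1.]
tip [277.66 200.26]
lens [277.55 208.  ]
flange [277.09 239.16]
mortise pred [278.37 187.24] tip step mm [-0.64  0.72  0.  ]
      55 56 57 58 59 60 61 62 63 64 65 66 67 68 69 70 71 72 73 74 75 76 77 78 79 80 81 82 83 84 85 86 87 88 89 90 91 92 93 94 95 96 97 98 99  0  1  2  3  4
170 | 17  8 11  9 10 11  9 10 11 11 10 11 10 10  9 11 10 10 11 11 10 10 10 11 10 11 10 11 11 10 11 10 10 10 11 12 11 10 10 10 10  8 11 10  9 12 31 36 30 32
172 | 14  9  8  9  9 10  8 11  9 10 11 11 10  9 10 11 10 11 10  9  9  9 11  9 11 10  9 10  8 10 12 10 10 10 10 10 11 10 10  9  8 10 10 11 11 11 19 15 11 10
174 | 10  9  9 10  8 10 10 10  9 10  7  9  9  9  9  9  9 10 11 11  9 10 11 11 10 11 11 10 10 11 11 10 11 12  7  8 10 10 10  8 11 10  9  9 10 10 11 10 10  7
176 |  9 10  9 10 10  9  9 10  9  9  8  9 11 10  9  9  8 10  8 10  9  9  9 11 10 11 10 10 11 11 10  9 10  8 10  9  9 12 10 10 10 10  9 11 10 10 10  9 10  9
178 | 10  9 10  9 10  8  9  9  7 10  9 10  9  9  9  8 10 11 14 16 20 24 28 26 24 24 22 14 10 10 11  9 10 11 10  9 11  8 10 10 10 12 10
[... 3377 characters left out ...]
5 15 15 15 15 15 14 14 17 25 34 40 43 43 42 43 42 40 45 71 84 87 86 85 85 86
224 | 68 45 40 41 42 44 43 40 32 26 18 15 16 13 14 12 11 12  9  9  8  9  6 10  9  9 10 10 10 11 12 11 14 14 14 14 26 34 40 44 42 42 43 42 50 73 85 87 86 85
226 | 39 40 41 42 42 39 29 20 16 13 14  9  9  9 11 11 12 13 11 11 12 11 10  9  9 10  8 10 10 13 12 11 10 10  9 12 14 15 17 33 40 42 42 43 42 39 70 86 87 87
228 | 42 42 41 40 29 18 13 13  9  7 11 14 10 10  8  9 11 12 11  9 13 14 12 12 14 12 12 12 14 11 11  7  8  9 11 11 10  9 10 14 17 31 40 42 42 43 41 71 85 87
230 | 42 42 39 27 16 12  8  8  9 10  7 12 12 13 12  9  8  9 11  9  8 11  9 10 11 10 11 10  8  7  6 11 11 13 12 12  9  9 10  9 10 11 26 38 42 43 43 46 75 86
```

move_arm(
  steps=[
    [[0.02, 0.1, 0], 0, 1],
    [[0, 0, 0.3], 0, 1],
    [[0, 0, 0.4], 0, 1],
    [[0, 0, 0.5], 0, 1],
    [[0, 0, 0.5], 0, 1],
    [[0, 0, 0.4], 0, 1],
    [[0, 0, 0.3], 0, 1],
    [[0, 0, 0], 0, 1],
    [[0, 0, 0], 0, 1],
    [[0, 0, 0], 0, 1],
  ],
)

```text
t: 23.78
ee_pos: [563.1, -26.8, 228.4]
orientation: [-0.482, 3.104, -0.0]
ft_force: [0.1, 0.2, -2.2]
width: 29.1
grasp_force: 29.9
```

```bash
python3 al.py w10 160 216 254 306
```

```text
23.7833 [563.08 -26.82 228.44] 107.66634446986936 [ 0. -0. -1.]
tip [277.66 200.26]
lens [277.55 208.  ]
flange [277.09 239.15]
mortise pred [275.53 197.61] tip step mm [-0.03 -2.29  0.  ]
      54 55 56 57 58 59 60 61 62 63 64 65 66 67 68 69 70 71 72 73 74 75 76 77 78 79 80 81 82 83 84 85 86 87 88 89 90 91 92 93 94 95 96 97 98 99  0  1  2  3  4  5
160 | 39 38 39 39 40 39 37 37 39 39 38 39 40 38 40 38 40 39 38 39 39 39 39 38 38 40 40 39 40 40 38 39 38 39 38 38 39 39 39 39 38 38 38 39 39 38 37 38 38 39 39 39
162 | 40 40 39 40 39 40 39 41 40 39 40 39 39 40 40 39 39 39 40 40 38 39 40 40 39 39 38 38 39 39 39 38 39 39 39 39 39 39 38 38 38 38 38 38 39 38 39 38 39 39 39 39
164 | 40 39 40 39 40 39 40 39 39 39 39 40 39 40 39 38 39 40 40 39 40 40 41 40 41 39 39 39 41 40 40 39 40 40 40 39 39 40 39 38 39 39 38 39 40 39 39 40 37 39 39 38
166 | 41 39 40 40 40 39 39 39 39 39 40 40 37 39 40 40 40 40 40 39 39 39 39 39 40 41 40 40 40 38 39 39 40 39 39 38 39 38 40 39 39 40 39 38 40 40 40 40 40 39 39 39
168 | 40 39 38 39 39 38 39 39 38 39 39 39 39 40 39 39 39 39 39 39 40 39 39 38 38 39 37 37 38 39 38 38
[... 3086 characters left out ...]
1  9  9 11 10 12  9 11 10  9  9 10 10 57 66 46 18 15
208 | 10 11 10 11 10 12 10 11 11 10 12 10 11 11 11 12 10 11 24 31 32 31 31 32 30 29 18 11 12  9 11 10 10 11 11 11 10 11  9 11 12 11 11 11 10 11 11 58 79 82 72 72
210 | 12 11 11 12 10 11 12 11 11 11 11 10 10 10 10 11 11 18 26 32 31 31 30 31 30 31 23 14 10 11 11 11 11 13 11 12 11 12 11 11 11 11 13 12 12 10 11 61 82 85 85 84
212 | 11 11 12 11 12 10 12 12 11 12 13 10 12 11 13 11 11 17 26 31 31 33 33 34 32 30 25 16 11 12 11 12 11 12 12 11 11 11 11 12 11 11 11 13 13 11 11 63 82 86 85 85
214 | 10 13 12 11 10 12 11  9 10 10 12 11 10 16 23 26 30 36 36 38 37 37 38 38 39 40 38 39 39 36 32 27 25 20 16 13 11 10 10 10 10 13 11 10 12 11 11 54 79 84 84 83
```

move_arm(
  steps=[
    [[0.05, -0.04, 0], 0, 1],
    [[0, 0, 0], 0, 1],
    [[0, 0, 0.15], 0, 1],
    [[0, 0, 0.15], 0, 1],
    [[0, 0, 0.1], 0, 1],
    [[0, 0, 0], 0, 1],
    [[0, 0, 0], 0, 1],
    [[0, 0, 0], 0, 1],
  ],
)

```text
t: 24.5
ee_pos: [561.8, -28.2, 218.0]
orientation: [0.482, -3.104, -0.0]
ft_force: [-0.0, -0.3, -1.7]
width: 29.0
grasp_force: 29.9
```

```bash
python3 al.py w11 182 214 262 292
```

```text
24.5 [561.8  -28.17 217.95] 107.6597591406348 [-0.  0. -1.]
tip [277.66 200.26]
lens [277.55 208.  ]
flange [277.09 239.15]
mortise pred [276.28 201.65] tip step mm [-1.65 -1.39 -0.  ]
      62 63 64 65 66 67 68 69 70 71 72 73 74 75 76 77 78 79 80 81 82 83 84 85 86 87 88 89 90 91
182 | 10 10 11 11 11 13 12 12 12 12 13 12 10 11 12  9 11 11 11 11 12 11 11 12 10 12 10  9 10 12
184 |  9 11 10 11 11 11 11 10 11 11 12 10 10  8 12 11 11 10 11 10 11 11 11  9 11 11 11 10 12 12
186 | 10 10 13 12 11 12 11 10 12 12  9 11 11 10 11 10 10  9 13 10 10 12 11 11 11 11 11 12 11 11
188 | 11 11  8 10 11 11 10 12 10 10 10 11 12 11 10 10 12 11 10 12 11 12 11 10 11 11 10 11 11 11
190 | 11 10 11 10  7 10 10  8  6 12 15 20 23 26 21 20 19 15 13 11 12 12 10 11  9 11 11 12 12 13
192 | 10 10 12  9  9 10 13 28 36 41 42 43 43 42 42 42 42 43 39 31 23 13 12 11 12 13 12 10 10 11
194 | 10 11 12  9 10 30 41 43 42 42 42 42 43 43 43 43 43 44 43 44 43 36 21 11 11 10 10 10 10 11
196 |  9 11 11  9  9 19 36 44 46 45 43 42 41 42 42 43 43 43 44 45 44 41 26 13 10  8 10 10 10 10
198 | 11 11 11 10  8  8 16 33 42 44 38 35 31 32 32 32 34 41 43 45 39 24 11  9  9 10 10  9  9 10
200 | 10 10  8 10  9  8 12 11 12 27 31 31 33 31 32 32 31 33 26 14  9 10 10  9  8  9 10 10  9  9
202 | 11  9 10  9  8 10 11 10 10 20 26 28 21 18 18 25 25 22 13 11  9  9 10  9 10 10 11 10  9 11
204 | 10 11 12  9  9 12  8  8 10 17 12  3  4  7  6  6  4  8 10 11  9 11  8  9 10 10 10 11 11 10
206 | 10 10 11  8 10 10 10  9  9  5 10 20 29 32 32 31 26 15  8  9  9  9  8  9 10 10  9 11 10 10
208 |  9 11 10 11  9  9 10 10  9 11 24 31 32 31 32 32 31 30 19 10  9  9 10 10  9 10  9 10 10  9
210 | 10 10 11  9 10 10 10 10  9 16 25 31 31 32 33 32 31 31 23 14 11 12 11  9 10 11 11 10  9 10
212 | 11 11 10 10 10 12 12 12 11 17 28 31 31 33 33 32 32 32 26 17 12 11 10 11 11 12  9 10 11 10
```

move_arm(
  steps=[
    [[-0.02, 0, 0], 0, 1],
    [[0, 0, 0.1], 0, 1],
    [[0, 0, 0.2], 0, 1],
    [[0, 0, 0.2], 0, 1],
    [[0, 0, 0.2], 0, 1],
    [[0, 0, 0.2], 0, 1],
    [[0, 0, 0.2], 0, 1],
    [[0, 0, 0.2], 0, 1],
    [[0, 0, 0.2], 0, 1],
    [[0, 0, 0.2], 0, 1],
    [[0, 0, 0.2], 0, 1],
    [[0, 0, 0.12], 0, 1],
    [[0, 0, 0.1], 0, 1],
    [[0, 0, 0], 0, 1],
    [[0, 0, 0], 0, 1],
    [[0, 0, 0], 0, 1],
    [[0, 0, 0], 0, 1],
    [[0, 0, 0], 0, 1],
  ],
)

```text
t: 26.05
ee_pos: [562.4, -28.0, 165.3]
orientation: [-0.482, 3.104, -0.0]
ft_force: [0.1, -0.0, -1.6]
width: 29.7
grasp_force: 29.9
```

```bash
python3 al.py w12 196 232 256 300
```

```text
26.05 [562.42 -28.05 165.3 ] 107.66035018107021 [ 0. -0. -1.]
tip [277.66 200.26]
lens [277.55 208.  ]
flange [277.09 239.15]
mortise pred [275.9  215.78] tip step mm [-1.02 -1.33  0.  ]
      56 57 58 59 60 61 62 63 64 65 66 67 68 69 70 71 72 73 74 75 76 77 78 79 80 81 82 83 84 85 86 87 88 89 90 91 92 93 94 95 96 97 98 99
196 | 11 10 10 11 11 10 10 10 11 11 10 11 12 11 12 11 11 11 13 11 11 11 12 11 12 11 10 12 10 11 10 11 12 12 11 14 11 11 12 12 12 11 12 11
198 |  9 11 11 10 10 11 11 10 11 10 11 11 10 11 12 12 11 11 11 10 11 12 10 10 11 11 12 12 10 11 12  9 10 11 11 10 11  9 11 12 11 10 12 10
200 |  9  9 11 10 11  9 11  7 10 10 11 11 11 10 10  9 11 12  9 12 10 11 11 11 11 10  8 10 12 10 12 12 11 12 11 10 11 11 11 12 11 11 11 12
202 | 11 11  9 10  9 12 10 11  9 10 10 11  9 11 11 15 15 10  9  7  7  9  9  9  9 11 11 10 11 10 12 11 10 10 11 10 11 12 11 11 11 10 12 12
204 | 11 11 10  8  9  9 11 11 10  9 10 14 28 36 42 36 17  3  5  6  7  5  3 11 31 32 22 12  9 11 12 12 10 11 11 13 10 13 12 12 12 12 11  9
206 | 11 11 10  9 11 10 10 10  9 21 38 44 44 44 44 26 11 20 28 32 32 31 26 15 25 39 4
[... 1008 characters left out ...]
1 18 12  9
222 | 18 33 39 42 46 46 45 46 46 42 40 31 20 16 15 16 18 16 15 16 14 15 16 16 16 17 15 15 14 17 16 19 29 36 42 46 45 45 45 44 44 40 29 15
224 | 37 44 45 46 46 46 43 36 27 19 17 16 15 14 15 12 11  9  9 10  7  8  9 10 10 10  9  9 12 13 12 15 15 16 15 23 34 44 45 45 45 44 44 36
226 | 43 45 45 46 43 32 21 14 15 12 10  9  9 11 12 13 13 14 14 11 12 11 11  9 11 11 10 12 14 11 12 10 10 10 12 14 14 19 33 45 46 46 46 45
228 | 46 45 42 33 20 16 14 11 10 11 16 13 11 10 10 12 10 14 12 14 14 15 14 13 15 15 13 14 13 12  8  8 10 11 11 10  9 11 13 18 35 44 45 44
230 | 46 42 29 17 13 11 11 12 13  6 11 14 15 13 12  7  8  8 11 11 14 14 13 12 11 12 11  9  9  9 12 13 14 13 12  9  9 10  9 12 15 28 41 45
```

```bash
python3 -c "
from workcell import ctrl
o=ctrl.get_obs(); print(o['t'],o['ee_pos'],abs(o['qvel']).max(),o['ft_force']); print(ctrl.close_job())"
```

```text
26.1 [562.42672657 -28.06013132 165.26928279] 0.0018259435548436966 [-0.17259253  0.25364967 -2.73863805]
the job is handed in; nothing more can be done
None
```

I handed the job in at 26.1 s, with no verdict back. The stretcher is clipped home under both jaws and released. The smaller borescope is held still in its mortise with no contact force, its lens band about halfway down, centred to about 1 mm and possibly leaning about 1°. I viewed 11 pictures, one over the limit of 10.

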